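Shut and lock the lamp hatch of a microscope light source

TASK

The lamp hatch on top of the microscope's light-source unit stands ajar. Push it fully shut with the fingertips, then set a fingertip in the slot of its round fastener and turn it clockwise (seen from above) the quarter turn to its stop, so that the hatch is locked; then take the hand clear. Only push: do not grasp or lift anything, leave the things on and around the unit where they stand, and do not swing the hatch wide open.

Things in the scene. Friction and masses are not known exactly. Their poses are not given: they have to be found in the camera images.
- unit: White light-source housing fixed to the bench, 260 (x, front to back) x 220 (y) x 96 mm high. Origin: centre of its underside, on the bench; x from front to rear, z up. Its front (-x) faces the robot within 0.4 rad. The rear 75 mm of its top is a fixed deck with two loose things on it; the rest of the top is the hatch.
- hatch (a joint): Hatch angle, rad: 0 fully shut (stop), starts 0.15 to 0.45. White plate 183 (front to back) x 220 x 6 mm, hinged along its rear edge; hinge line parallel to the unit's y, at unit x = +53 mm, z = 90 mm (plate's underside). Shut, its upper face is 96 mm above the bench. Stiff hinge: it stays where left; 5 to 8 N near the front edge shuts it.
- push_point (a point): Point on the hatch's bare upper face near its front left corner, a good place to push it down: unit x = -85 mm, y = +66 mm when shut (138 mm from the hinge line). It moves with the hatch; at least 25 mm of bare plate lies around it. The hatch's normal is this frame's z.
- dial (a joint): Fastener angle, rad: 0 unlocked (slot front to back), grows clockwise seen from above to pi/2 = locked (slot parallel to the front edge); a stop at each end. Starts 0 to 0.3. Friction about 0.12 N m; stays where left. Its hidden tongue swings under a keeper inside: turned before the hatch is fully shut, it jams or keeps the hatch from shutting.
- slot (a point): Centre of the fastener's top face, on its axis: unit x -70, y -30, z 114 mm when shut. x axis along the slot, z up out of the hatch. Steel disc, 80 mm diameter; straight slot 30 mm wide, 14 mm deep across the whole disc, its ends closed by a fixed collar (radii 41.5 to 50 mm, as high as the disc). Shut fingertips fit in; 22 mm off the axis they push the slot's wall round.
- slide_box: Grey slide box, 50 x 85 x 28 mm, loose on the unit's rear deck, left: leave it. Origin: centre of its underside.
- objective: Steel microscope objective, 34 mm across, 44 mm tall, loose on the rear deck, right: leave it. Origin: centre of its underside.
- flask: Clear culture flask, 75 x 30 mm, 115 mm tall, on the bench left of the unit: leave it. Origin: centre of its underside.
- reagent: Amber jar, 60 mm across, 110 mm tall, right of the unit: leave it. Origin: centre of its underside.
- dishes: Stack of three culture dishes, 92 mm across, 44 mm tall, left of the unit's front: leave it. Origin: centre of its underside.
- driver: Screwdriver, 170 mm long, lying right of the unit: leave it. Origin: under its middle.
- beaker: Glass beaker, 70 mm across, 85 mm tall, far to the left: leave it. Origin: centre of its underside.

How it is judged:
On the way, in this order (a step that is already met when the one before it is completed fails the run):
1. the hatch is pushed shut with the fastener still unlocked (value of joint hatch below 0.02 rad and value of joint dial below 0.6 rad), for 0.1 s.
2. the fastener is turned to its stop with the hatch shut (value of joint hatch below 0.025 rad and value of joint dial above 1.44 rad), for 0.2 s.
At the end, for the whole second after the job is handed in: The hatch is shut (within 0.025 rad), the fastener stands at its locked stop (beyond 1.44 rad of 1.57) and at rest, and each of the seven loose things is within 30 mm of where it began (all of step 2 and velocity of joint dial below 0.05 rad/s and distance of each of slide_box, objective, flask, reagent, dishes, driver, beaker from where it was at the start of the episode below 0.03 m); the robot touches nothing.
It fails at once if the hatch was swung wide open (beyond 0.6 rad) (value of joint hatch above 0.6 rad).
It fails at once if a thing standing by was lifted, carried or pushed away (more than 30 mm) (distance of any of slide_box, objective, flask, reagent, dishes, driver, beaker from where it was at the start of the episode above 0.03 m).
It fails at once if a thing standing by was gripped or pressed hard with the fingers (over 10 N) (contact force between the fingers and slide_box above 10 N or contact force between the fingers and objective above 10 N or contact force between the fingers and flask above 10 N or contact force between the fingers and reagent above 10 N or contact force between the fingers and dishes above 10 N or contact force between the fingers and driver above 10 N or contact force between the fingers and beaker above 10 N).
It also fails if it takes over 48 s, if anything falls off the work surface, if the arm or the gripper's body presses on something with over 40 N, if the wrist force passes 120 N, or if a joint passes its speed limit or range.

ROBOT

A 6-joint arm with a two-finger parallel gripper is mounted at the origin on the work surface. World frame = base frame: x ahead of the robot, y to its left, z up, the work surface at z = 0. Lengths are in m, angles in rad, forces in N, time in s.
With the tool pointing down it reaches from about 0.375 to 0.925 m from the base axis. Payload 5.7 kg.
Tool frame: the origin (TCP) lies between the finger pads; the fingertips stand 11 mm ahead of it and the grasp point (between the pads) lies 8 mm behind it; z points along the fingers, y is the direction in which the jaws open and shut (so a half turn about z gives the same grasp; the last joint's range is limited). The gripper opens to 85 mm and grips with 20 to 120 N. Pads are 22 mm wide; open, the fingers measure 114 mm over their backs; the gripper's body (76 mm by 85 mm) begins 54 mm behind the grasp point. The pads swing forward as they close: fully open they stand 13 mm farther back than shut.
Start: joints at [-1.39, 0.359, 1.51, -0, 1.272, -0.115], TCP at [0.175, -0.574, 0.242] pointing down, gripper open.
Joint ranges: [-2.97, 2.97], [-1.01, 2.36], [0.21, 2.38], [-0.96, 4.11], [0.2, 2.71], [-2.98, 2.98]. Speed limits (rad/s): [2.39, 2.39, 3.14, 3.14, 3.14, 3.14].

INTERFACE

Orientations are given as a 3x3 rotation matrix whose columns are the frame's x, y, z axes.
In Python, from rig import r gives the robot as it stands.
- The arm moves only by the tool apply_moves, never from a script. Its argument "steps" is a list of rows, each a list of 6 numbers: the shift along the tool's x, y, z in mm, then the turn, a rotation vector about the tool's x, y, z in degrees. A call has exactly 10 rows; each row shifts and turns the pose as measured when the row begins, along the tool's axes as they then stand; what a row does not reach is not made up. A row lasts 1/10 s, in which the tool goes at most 50 mm and 8.59 degrees, less where a joint would pass 70% of its speed; a pose out of reach is approached as far as the arm can. A call with a gripper value outside its range is refused whole. "fingers" is the finger opening in mm, from 0 to 85.4, set as the call begins (left out, the last holds). The fingers move at their own pace and stop on an object; the grip force is fixed at half the most. Time passes only in rows, so rows that do not move let the fingers close, or fill a call up. It gives the time, the measured TCP pose, the force and the opening at its end, in the units of the state.
- r.sense(): the state, without advancing time (a new reading comes with each control period).
- r.snapshot(name): name is "scene" or "top"; returns a dict with "pixels" (480x640x3 uint8, red, green, blue), "camera_matrix" (3x3 intrinsics, pixels), "extrinsics" (4x4, takes a point from camera to world coordinates). Camera axes: x right, y down, z forward; pixel columns grow to the right and rows downward; lengths in m; the calibration is good to about 2 mm. A picture is of the moment at which its call begins. There is no depth.
- r.job_done(): hands the job in, once; it reports no verdict.
The state is a dict: "clock": time; "q": joint angles; "qd": joint speeds; "joint_torque": joint torques, N m; "tool_pos": TCP position; "orientation": TCP orientation; "contact_force": force on the tool from outside, world axes, zero at the start; "wrist_torque": the same for the moment, N m; "finger_gap": finger opening in m.
Only numpy, scipy, OpenCV 4.12 (cv2) and the standard library are available. Lean on these libraries where they do the work, as an engineer would, in place of code of your own. Each camera call takes 0.05 s, during which the arm holds its last target.

## Working session

There is one attempt and no reset: what is moved stays moved. The work goes in short steps, Python scripts to look and compute and a tool call to move; the robot and the scene stay as the last step left them, time stands still between calls to the robot, and variables do not carry over. Pictures are saved under pics/ and viewed, and the job is handed in when it is done.

Besides the shell and the picture viewer there is one more tool, called after "Request:" by a JSON object that holds its "method" and its "body". apply_moves: Moves the arm, as the interface text tells. Its arguments: {"type":"object","properties":{"steps":{"type":"array","items":{"type":"array","items":{"type":"number"}}},"fingers":{"type":"number"}},"required":["steps"]}

```bash
mkdir -p pics; ls; python3 - <<'E'
from rig import r
import cv2
s=r.sense(); print(s)
for n in("scene","top"):
    d=r.snapshot(n); cv2.imwrite(f"pics/{n}0.png",d["pixels"][:,:,::-1]); print(n,d["camera_matrix"].tolist(),d["extrinsics"].round(4).tolist())
E
```

```text
pics
{'clock': 0.0, 'q': array([-1.39011643e+00,  3.59499882e-01,  1.51143932e+00, -2.18335642e-05,
        1.27251973e+00, -1.15104535e-01]), 'qd': array([-0.00226055,  0.00126949,  0.00135796, -0.00115933, -0.0006913 ,
        0.0016576 ]), 'joint_torque': array([-5.69275180e-04, -5.27609932e+01, -2.78620863e+01,  1.85128902e-04,
        1.31629818e-02, -2.95527332e-05]), 'tool_pos': array([ 0.17475566, -0.57328537,  0.24145401]), 'orientation': array([[ 9.56571941e-01,  2.91496131e-01, -3.55897589e-04],
       [ 2.91496284e-01, -9.56570206e-01,  1.83215114e-03],
       [ 1.93623940e-04, -1.85632720e-03, -9.99998258e-01]]), 'contact_force': array([-0.05503661, -0.08820445,  0.08166404]), 'wrist_torque': array([-0.021487  ,  0.00918306,  0.0009455 ]), 'finger_gap': 0.08542657084637915}
scene [[522.4932107758116, 0.0, 336.03195008809183], [0.0, 522.4932107758116, 233.60248793960093], [0.0, 0.0, 1.0]] [[-0.5638, 0.5315, -0.6322, 1.2797], [0.8258, 0.3734, -0.4226, 0.606], [0.0114, -0.7603, -0.6494, 0.8228], [0.0, 0.0, 0.0, 1.0]]
top [[440.53974174551536, 0.0, 311.09888184367674], [0.0, 440.53974174551536, 237.59898597428094], [0.0, 0.0, 1.0]] [[-0.0103, -0.9893, 0.1454, 0.4459], [-0.9999, 0.0106, 0.0009, 0.1246], [-0.0024, -0.1454, -0.9894, 1.0723], [0.0, 0.0, 0.0, 1.0]]
```

View pics/scene0.png

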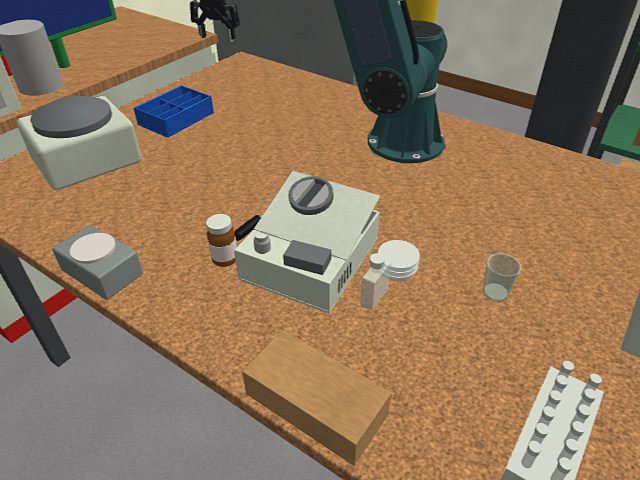

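View pics/top0.png

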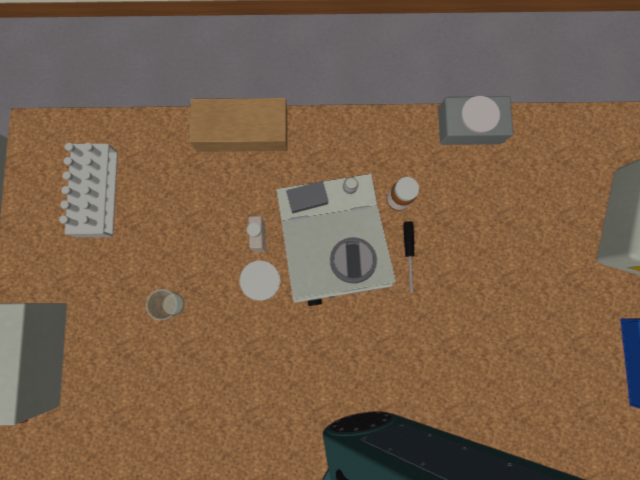

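The top view shows the unit with its rear-deck corners near (278,188) and (372,176), the dial near (353,261) and the hatch front edge near (293,300)–(394,286). I'll zoom in for corner pixels.

```bash
python3 - <<'E'
import cv2
a=cv2.imread("pics/top0.png")[165:315,260:420]; cv2.imwrite("pics/topz.png",cv2.resize(a,None,fx=4,fy=4,interpolation=cv2.INTER_CUBIC)[:600,:800])
a=cv2.imread("pics/scene0.png")[160:310,220:400]; cv2.imwrite("pics/scz.png",cv2.resize(a,None,fx=4,fy=4,interpolation=cv2.INTER_CUBIC))
E
```

```text
(no output)
```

View pics/topz.png

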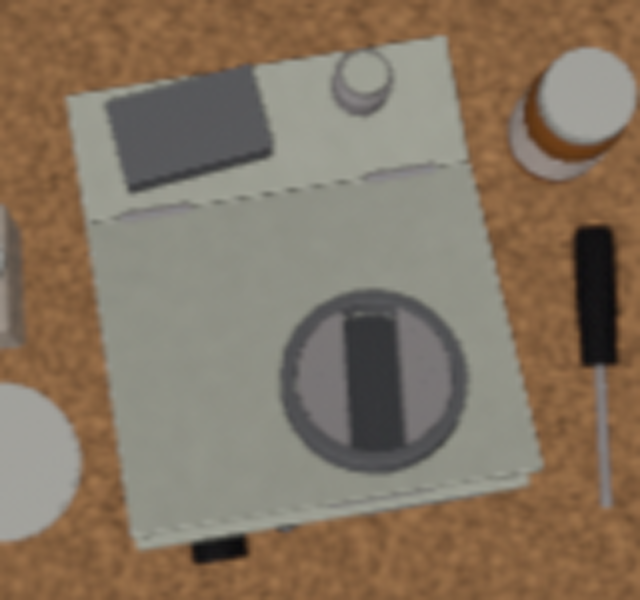

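View pics/scz.png

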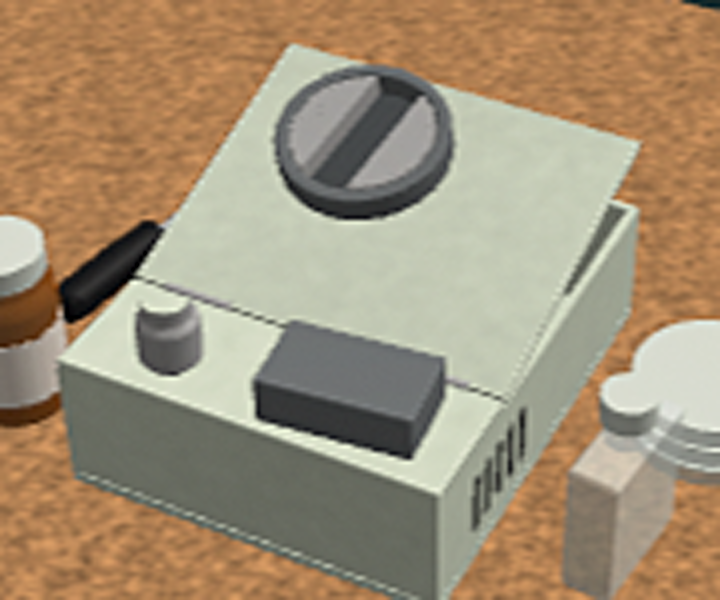

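In the zooms, the rear deck corners, hinge ends, and hatch front corners are all clear in both views. I'll fit the unit pose with these.

```bash
cat > h.py <<'E'
import numpy as np
from rig import r
from scipy.optimize import least_squares
def cams():
    return {n:r.snapshot(n) for n in("scene","top")}
def ray(c,p):
    K=c["camera_matrix"];E=c["extrinsics"]
    d=E[:3,:3]@np.linalg.solve(K,[p[0],p[1],1]);return E[:3,3],d
def plane(c,p,z):
    o,d=ray(c,p);return o+d*(z-o[2])/d[2]
def tri(a,b):
    (o1,d1),(o2,d2)=a,b
    t=np.linalg.lstsq(np.c_[d1,-d2],o2-o1,rcond=None)[0]
    p,q=o1+d1*t[0],o2+d2*t[1];return (p+q)/2,np.linalg.norm(p-q)
E
python3 - <<'E'
from h import *
c=cams()
T=lambda u,v:((u+.5)/4-.5+260,(v+.5)/4-.5+165)
S=lambda u,v:((u+.5)/4-.5+220,(v+.5)/4-.5+160)
pt=dict(RL=T(68,97),RR=T(445,38),HL=T(91,220),HR=T(469,162),FL=T(132,536),FR=T(541,466))
ps=dict(RL=S(440,492),RR=S(62,362),HL=S(503,400),HR=S(133,276),FL=S(638,143),FR=S(292,45))
P={}
for k in pt:
    p,e=tri(ray(c["top"],pt[k]),ray(c["scene"],ps[k]));P[k]=p
    print(k,p.round(4),"gap",round(e,4), "top096",plane(c["top"],pt[k],.096).round(4), "sc096",plane(c["scene"],ps[k],.096).round(4))
# avg on plane 096 for deck corners
A={k:(plane(c["top"],pt[k],.096)+plane(c["scene"],ps[k],.096))[:2]/2 for k in("RL","RR","HL","HR")}
m={"RL":(.130,.11),"RR":(.130,-.11),"HL":(.053,.11),"HR":(.053,-.11)}
f=lambda x:np.concatenate([np.array([x[0]+np.cos(x[2])*a-np.sin(x[2])*b,x[1]+np.sin(x[2])*a+np.cos(x[2])*b])-A[k] for k,(a,b) in m.items()])
s=least_squares(f,[.5,0,0]);print(s.x,s.fun.round(4))
x,y,t=s.x;R=np.array([[np.cos(t),-np.sin(t),0],[np.sin(t),np.cos(t),0],[0,0,1]])
for k in P: print(k,((P[k]-[x,y,0])@R).round(4))
for n,p in dict(push=(-.085,.066,.096),slot=(-.07,-.03,.114)).items(): print(n,(R@p+[x,y,0]).round(4))
E
```

```text
RL [0.7012 0.2042 0.0971] gap 0.0033 top096 [0.7024 0.2029 0.096 ] sc096 [0.6995 0.205  0.096 ]
RR [ 0.734  -0.0113  0.094 ] gap 0.0041 top096 [ 0.7347 -0.0127  0.096 ] sc096 [ 0.7348 -0.0075  0.096 ]
HL [0.6297 0.192  0.0962] gap 0.0052 top096 [0.631  0.1898 0.096 ] sc096 [0.6283 0.1942 0.096 ]
HR [ 0.6618 -0.0238  0.096 ] gap 0.0008 top096 [ 0.6621 -0.0241  0.096 ] sc096 [ 0.6617 -0.0233  0.096 ]
FL [0.4538 0.166  0.1402] gap 0.001 top096 [0.4544 0.1675 0.096 ] sc096 [0.4    0.1379 0.096 ]
FR [ 0.4878 -0.0492  0.1405] gap 0.002 top096 [ 0.4903 -0.0584  0.096 ] sc096 [ 0.4358 -0.0909  0.096 ]
[0.59141174 0.07641327 0.15492584] [ 0.0019  0.0012  0.0021 -0.0021 -0.0028  0.0012 -0.0012 -0.0004]
RL [0.1282 0.1093 0.0971]
RR [ 0.1273 -0.1087  0.094 ]
HL [0.0556 0.1083 0.0962]
HR [ 0.0541 -0.1099  0.096 ]
FL [-0.1222  0.1097  0.1402]
FR [-0.1218 -0.1081  0.1405]
push [0.4972 0.1285 0.096 ]
slot [0.5269 0.036  0.114 ]
```

The triangulated hatch corners come out at unit x ≈ -122, y ≈ ±109, z ≈ 140 mm, so the hatch angle is about 0.245 rad. Hinge and deck heights (≈96 mm) match the sizes given. The unit is at (0.591, 0.076) with yaw 0.155. Next I'll measure the dial angle and plan the first moves.

```bash
cat >> h.py <<'E'
from scipy.spatial.transform import Rotation as Ro
U=np.array([.5914,.0764]);YAW=.155
def u2w(a,b): return U+np.array([np.cos(YAW)*a-np.sin(YAW)*b,np.sin(YAW)*a+np.cos(YAW)*b])
def down(yaw): # tool x at yaw, z down
    c,s=np.cos(yaw),np.sin(yaw);return np.array([[c,s,0],[s,-c,0],[0,0,-1.]])
def plan(wps,start=None):
    """wps: list of (xyz,yaw,n)"""
    s=r.sense();p=s["tool_pos"].copy();R=s["orientation"].copy()
    print("at",p.round(4),"yaw",round(np.arctan2(R[1,0],R[0,0]),3),"F",s["contact_force"].round(1),"q6",s["q"][5].round(2),"t",s["clock"])
    for xyz,yaw,n in wps:
        xyz=np.array(xyz);rv=Ro.from_matrix(R.T@down(yaw)).as_rotvec();p0=p.copy();R0=R.copy()
        for i in range(1,n+1):
            tp=p0+(xyz-p0)*i/n;tR=R0@Ro.from_rotvec(rv*i/n).as_matrix()
            d=np.r_[R.T@(tp-p)*1000,np.degrees(Ro.from_matrix(R.T@tR).as_rotvec())].round(1)
            print(d.tolist());p=p+R@d[:3]/1000;R=R@Ro.from_rotvec(np.radians(d[3:])).as_matrix()
E
python3 - <<'E'
from h import *
x,y=u2w(-.080,.066)
plan([((.42,-.25,.24),.93,10),((x,y,.19),1.57,10)])
# dial: top img
import cv2
d=cv2.imread("pics/top0.png")
g=cv2.cvtColor(d,cv2.COLOR_BGR2GRAY)[235:290,325:382]
m=((g<70)*255).astype('uint8')
n,l,st,ce=cv2.connectedComponentsWithStats(m)
for i in range(1,n):
    if st[i,4]>60:
        pts=np.argwhere(l==i)[:,::-1].astype(np.float32);print(st[i],ce[i]+[325,235],cv2.minAreaRect(pts))
E
```

```text
at [ 0.1748 -0.5735  0.2417] yaw 0.296 F [ 0.4 -0.4 -0.2] q6 -0.12 t 0.2
[32.9, -23.8, 0.2, -0.0, -0.0, -3.6]
[34.3, -21.7, 0.2, -0.0, -0.0, -3.7]
[35.6, -19.4, 0.2, -0.0, -0.0, -3.6]
[36.8, -17.2, 0.2, -0.0, -0.0, -3.6]
[37.8, -14.8, 0.2, -0.0, -0.0, -3.7]
[38.7, -12.3, 0.2, -0.0, -0.0, -3.6]
[39.4, -9.9, 0.3, -0.0, -0.0, -3.6]
[39.9, -7.4, 0.2, -0.0, -0.0, -3.7]
[40.3, -4.8, 0.2, -0.0, -0.0, -3.6]
[40.5, -2.3, 0.2, -0.1, -0.0, -3.6]
[35.3, -16.1, 5.0, 0.0, -0.0, -3.7]
[36.3, -13.8, 5.0, 0.0, -0.0, -3.6]
[37.0, -11.5, 5.0, 0.0, -0.0, -3.7]
[37.8, -9.1, 5.0, 0.0, -0.0, -3.7]
[38.2, -6.6, 5.1, 0.0, -0.0, -3.7]
[38.6, -4.2, 5.0, 0.0, -0.0, -3.6]
[38.7, -1.7, 5.0, 0.0, -0.0, -3.7]
[38.8, 0.8, 5.0, 0.1, -0.0, -3.7]
[38.7, 3.3, 5.0, -0.0, -0.0, -3.6]
[38.4, 5.8, 5.0, -0.0, -0.0, -3.7]
[ 21   9  15  34 421] [353.         260.75771971] ((27.882349014282227, 25.47058868408203), (33.7464599609375, 12.731620788574219), 85.60128784179688)
```

Request:
{"method": "apply_moves", "body": {"fingers": 0, "steps": [[33,-24,0,0,0,-3.6],[34,-22,0,0,0,-3.6],[36,-19,0,0,0,-3.6],[37,-17,0,0,0,-3.6],[38,-15,0,0,0,-3.6],[39,-12,0,0,0,-3.6],[39,-10,0,0,0,-3.6],[40,-7,0,0,0,-3.6],[40,-5,0,0,0,-3.6],[40,-2,0,0,0,-3.6]]}}

```text
clock: 1.2
tool_pos: [0.4236, -0.2425, 0.24]
orientation: [[0.59, 0.807, -0.0], [0.807, -0.59, -0.001], [-0.001, 0.0, -1.0]]
contact_force: [0.7, -0.1, 0.3]
finger_gap: -0.0001
```

Request:
{"method": "apply_moves", "body": {"steps": [[35,-16,5,0,0,-3.7],[36,-14,5,0,0,-3.7],[37,-12,5,0,0,-3.7],[38,-9,5,0,0,-3.7],[38,-7,5,0,0,-3.7],[38,-4,5,0,0,-3.7],[38,-2,5,0,0,-3.7],[38,0,5,0,0,-3.7],[38,2,5,0,0,-3.7],[36,4,5,0,0,-3.7]]}}

```text
clock: 2.2
tool_pos: [0.4952, 0.1488, 0.1885]
orientation: [[-0.043, 0.999, 0.006], [0.999, 0.043, -0.004], [-0.004, 0.006, -1.0]]
contact_force: [0.3, 1.3, 0.0]
finger_gap: 0.0003
```

```bash
python3 - <<'E'
from h import *
x,y=u2w(-.082,.066)
plan([((x,y,.15),1.6,10),((x,y,.105),1.6,10)])
E
```

```text
at [0.4952 0.1488 0.1885] yaw 1.613 F [0.3 1.3 0. ] q6 0.12 t 2.2
[-2.0, 0.4, 3.9, 0.0, 0.0, 0.1]
[-2.0, 0.4, 3.8, 0.1, 0.0, 0.1]
[-2.0, 0.4, 3.9, -0.0, 0.1, 0.0]
[-2.0, 0.4, 3.8, 0.0, -0.0, 0.1]
[-2.0, 0.4, 3.9, 0.1, 0.0, 0.1]
[-2.0, 0.4, 3.8, -0.0, 0.0, 0.1]
[-2.0, 0.4, 3.9, 0.0, 0.1, 0.0]
[-2.0, 0.5, 3.8, 0.1, -0.0, 0.1]
[-2.0, 0.4, 3.9, -0.0, -0.0, 0.1]
[-2.0, 0.4, 3.8, 0.0, 0.0, 0.1]
[0.0, 0.0, 4.5, 0.0, 0.0, -0.0]
[0.0, 0.0, 4.5, 0.0, 0.0, -0.0]
[0.0, 0.0, 4.5, 0.0, 0.0, -0.0]
[0.0, 0.0, 4.5, 0.0, 0.0, -0.0]
[0.0, 0.0, 4.5, 0.0, 0.0, -0.0]
[0.0, 0.0, 4.5, 0.0, 0.0, -0.0]
[0.0, 0.0, 4.5, 0.0, 0.0, -0.0]
[0.0, 0.0, 4.5, 0.0, 0.0, -0.0]
[0.0, 0.0, 4.5, 0.0, 0.0, -0.0]
[0.0, 0.0, 4.5, 0.0, 0.0, -0.0]
```

Request:
{"method": "apply_moves", "body": {"steps": [[-7,1,4,0,0,0],[-7,1,4,0,0,0],[-6,1,4,0,0,0],[0,0,4,0,0,0],[0,0,4,0,0,0],[0,0,4,0,0,0],[0,0,4,0,0,0],[0,0,4,0,0,0],[0,0,4,0,0,0],[0,0,4,0,0,0]]}}

```text
clock: 3.2
tool_pos: [0.4995, 0.1281, 0.1453]
orientation: [[-0.042, 0.999, 0.006], [0.999, 0.042, -0.003], [-0.003, 0.005, -1.0]]
contact_force: [0.2, -0.1, -0.6]
finger_gap: -0.0001
```

Tip at 0.134, about 5 mm above the plate. Push down.

Request:
{"method": "apply_moves", "body": {"steps": [[0,0,4,0,0,0],[0,0,4,0,0,0],[0,0,4,0,0,0],[0,0,4,0,0,0],[0,0,4,0,0,0],[0,0,4,0,0,0],[0,0,4,0,0,0],[0,0,4,0,0,0],[0,0,2,0,0,0],[0,0,2,0,0,0]]}}

```text
clock: 4.2
tool_pos: [0.4992, 0.1283, 0.1068]
orientation: [[-0.043, 0.999, 0.004], [0.999, 0.043, -0.003], [-0.003, 0.004, -1.0]]
contact_force: [-8.8, -1.7, 36.3]
finger_gap: -0.0001
```

Tip at 95.8 mm with the force at 36 N, so the hatch is on its stop. I'll hold a moment, lift, and look.

Request:
{"method": "apply_moves", "body": {"steps": [[0,0,1,0,0,0],[0,0,1,0,0,0],[0,0,0,0,0,0],[0,0,-5,0,0,0],[0,0,-10,0,0,0],[0,0,-15,0,0,0],[10,0,-20,0,0,0],[20,0,-20,0,0,0],[20,0,-15,0,0,0],[10,0,0,0,0,0]]}}

```text
clock: 5.2
tool_pos: [0.4973, 0.1892, 0.1982]
orientation: [[-0.04, 0.999, 0.007], [0.999, 0.04, -0.003], [-0.003, 0.007, -1.0]]
contact_force: [0.7, 0.0, -0.2]
finger_gap: 0.0002
```

```bash
python3 - <<'E'
from h import *
import cv2
c=cams();print(r.sense()["tool_pos"],r.sense()["contact_force"])
a=c["top"]["pixels"][165:315,260:420,::-1]; cv2.imwrite("pics/topz1.png",cv2.resize(a,None,fx=4,fy=4,interpolation=cv2.INTER_CUBIC))
a=c["scene"]["pixels"][160:310,220:400,::-1]; cv2.imwrite("pics/scz1.png",cv2.resize(a,None,fx=4,fy=4,interpolation=cv2.INTER_CUBIC))
E
```

```text
[0.49600175 0.1886879  0.19608257] [ 0.0298483  -0.29725798  0.32103581]
```

View pics/topz1.png

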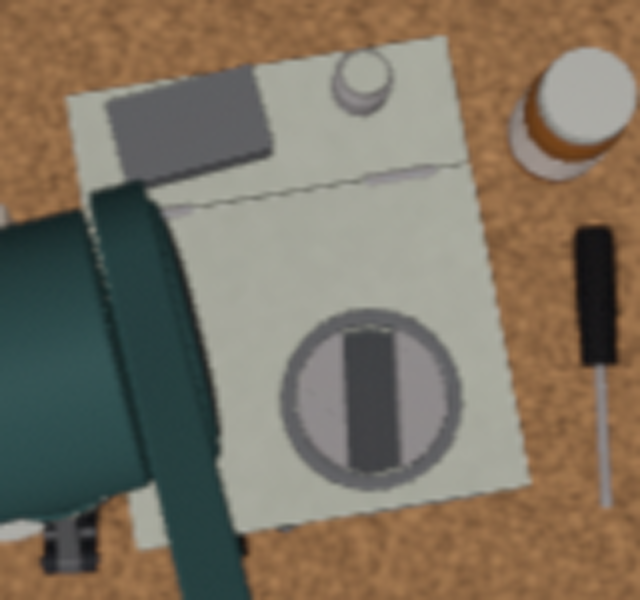

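View pics/scz1.png

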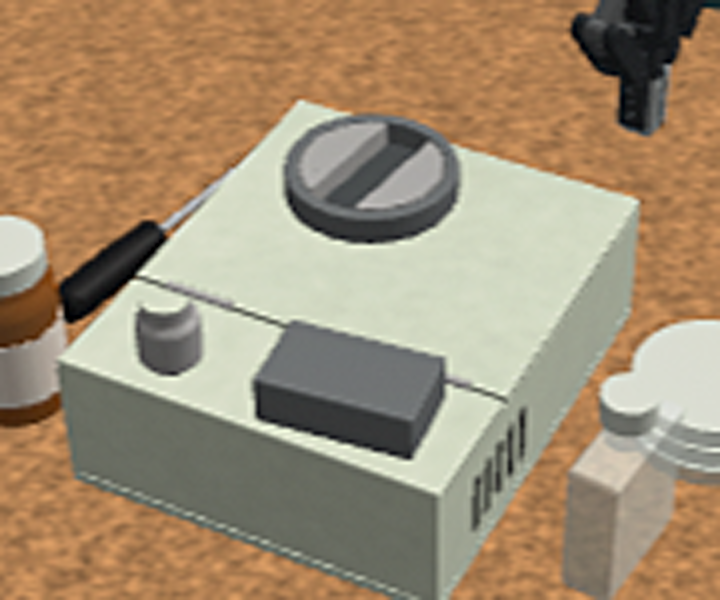

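The hatch is flush with the body in the scene view; the dial ring is centred at about (371,399) in the zoomed top view, slot running nearly vertical. Now to measure dial centre and slot direction at z = 114 mm.

```bash
python3 - <<'E'
from h import *
import cv2
c=cams()
im=c["top"]["pixels"];g=cv2.cvtColor(im,cv2.COLOR_RGB2GRAY)
# ring ellipse: white plate vs dark
roi=g[238:292,325:380];m=((roi<130)*255).astype('uint8')
cs,_=cv2.findContours(m,cv2.RETR_EXTERNAL,cv2.CHAIN_APPROX_NONE);k=max(cs,key=cv2.contourArea);e=cv2.fitEllipse(k)
ctop=np.array(e[0])+[325,238];print("ring",e,ctop,plane(c["top"],ctop,.114).round(4),plane(c["top"],ctop,.106).round(4))
T=lambda u,v:((u+.5)/4-.5+260,(v+.5)/4-.5+165)
S=lambda u,v:((u+.5)/4-.5+220,(v+.5)/4-.5+160)
a,b=plane(c["top"],T(369.5,330),.107),plane(c["top"],T(374.5,471.5),.107)
print(a,b,"slot yaw",np.arctan2(*(a-b)[1::-1]))
E1,F1=plane(c["top"],T(344,331),.114),plane(c["top"],T(349,472),.114);print("left edge yaw",np.arctan2(*(E1-F1)[1::-1]))
print("scene",plane(c["scene"],S(373,172),.114).round(4))
print("pred",u2w(-.07,-.03))
# ellipse in scene of ring top approx
m=((g>=0)).sum()
dd=[plane(c["top"],T(u,v),.114) for u,v in((281,400),(463,397),(371,308),(373,490))]
print(np.round(dd,4), np.mean(dd,0).round(4))
E
```

```text
ring ((27.260433197021484, 26.420703887939453), (44.451271057128906, 44.88848114013672), 169.7815399169922) [352.2604332  264.42070389] [0.5267 0.0364 0.114 ] [0.5274 0.0357 0.106 ]
[0.56554211 0.03545066 0.107     ] [0.48777145 0.03457676 0.107     ] slot yaw 0.01123642856519121
left edge yaw 0.01346655164366098
scene [0.5312 0.0419 0.114 ]
pred [0.5268706  0.03595305]
[[ 0.5268  0.0852  0.114 ]
 [ 0.5274 -0.0139  0.114 ]
 [ 0.5768  0.035   0.114 ]
 [ 0.4775  0.0363  0.114 ]] [0.5271 0.0356 0.114 ]
```

Dial centre is (0.527, 0.036), agreeing with the prediction from the unit pose, and slot yaw is 0.012, so the dial is at about 0.14 rad. Fingertip target: 22 mm toward the front end of the slot.

```bash
python3 - <<'E'
from h import *
plan([((.505,.036,.15),1.583,10)])
E
```

```text
at [0.495  0.1872 0.1948] yaw 1.611 F [ 0.1 -0.1 -0.5] q6 0.2 t 5.4
[-15.1, 0.4, 4.6, 0.0, 0.0, 0.2]
[-15.2, 0.4, 4.5, 0.0, 0.1, 0.1]
[-15.1, 0.5, 4.5, 0.0, -0.0, 0.2]
[-15.1, 0.5, 4.6, 0.0, 0.0, 0.2]
[-15.1, 0.6, 4.5, 0.0, 0.0, 0.1]
[-15.2, 0.6, 4.5, 0.0, 0.1, 0.2]
[-15.1, 0.6, 4.5, 0.0, -0.0, 0.1]
[-15.1, 0.7, 4.5, 0.0, 0.0, 0.2]
[-15.2, 0.7, 4.5, 0.0, 0.1, 0.2]
[-15.1, 0.8, 4.5, 0.1, -0.0, 0.1]
```

Request:
{"method": "apply_moves", "body": {"steps": [[-16,0,0,0,0,0.2],[-16,0,2,0,0.1,0.2],[-16,0,4,0,0,0.2],[-16,1,5,0,0.1,0.2],[-16,1,5,0,0,0.2],[-16,1,6,0,0.1,0.2],[-16,1,6,0,0,0.2],[-15,1,6,0,0,0.1],[-14,1,6,0,0,0.1],[-10,1,5,0,0,0]]}}

```text
clock: 6.4
tool_pos: [0.4965, 0.0222, 0.1381]
orientation: [[-0.008, 1.0, -0.021], [1.0, 0.008, -0.004], [-0.004, -0.021, -1.0]]
contact_force: [-0.6, -0.4, -0.8]
finger_gap: 0.0002
```

```bash
python3 - <<'E'
from h import *
import cv2
plan([((.505,.036,.14),1.583,5)])
c=cams()
a=c["scene"]["pixels"][120:270,250:400,::-1]; cv2.imwrite("pics/scz2.png",cv2.resize(a,None,fx=4,fy=4,interpolation=cv2.INTER_CUBIC))
E
```

```text
at [0.4965 0.0222 0.1381] yaw 1.579 F [-0.6 -0.4 -0.8] q6 -0.09 t 6.4
[2.7, 1.7, -0.4, -0.2, 0.0, -0.1]
[2.8, 1.7, -0.4, -0.3, 0.1, -0.0]
[2.7, 1.7, -0.4, -0.2, 0.0, -0.1]
[2.7, 1.7, -0.4, -0.2, 0.1, -0.0]
[2.8, 1.8, -0.4, -0.3, 0.0, -0.1]
```

View pics/scz2.png

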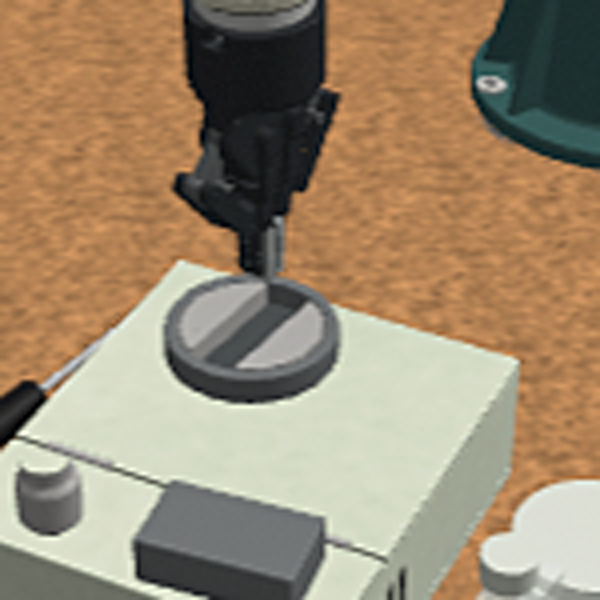

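The tip hovers just above the collar's front rim at (268,285); correct by +14 mm along tool x and +8.5 mm along tool y, and take out the small tilt.

Request:
{"method": "apply_moves", "body": {"steps": [[4,2,0,-0.2,0,0],[4,2,0,-0.3,0.1,0],[3,2,0,-0.3,0.1,0],[2,1,0,-0.3,0,0],[1,1,0,-0.1,0,0],[0,0,0,0,0,0],[0,0,0,0,0,0],[0,0,0,0,0,0],[0,0,0,0,0,0],[0,0,0,0,0,0]]}}

```text
clock: 7.5
tool_pos: [0.5051, 0.0399, 0.1386]
orientation: [[-0.009, 1.0, 0.003], [1.0, 0.009, 0.001], [0.001, 0.003, -1.0]]
contact_force: [-0.1, 0.4, -0.7]
finger_gap: 0.0001
```

```bash
python3 - <<'E'
from h import *
import cv2
plan([((.505,.036,.115),1.583,8)])
c=cams()
a=c["scene"]["pixels"][120:270,250:400,::-1]; cv2.imwrite("pics/scz3.png",cv2.resize(a,None,fx=4,fy=4,interpolation=cv2.INTER_CUBIC))
E
```

```text
at [0.5051 0.0399 0.1386] yaw 1.58 F [-0.1  0.4 -0.7] q6 -0.07 t 7.5
[-0.5, -0.0, 2.9, 0.0, -0.0, -0.0]
[-0.5, -0.0, 3.0, 0.0, -0.0, -0.0]
[-0.5, -0.1, 2.9, 0.1, -0.0, -0.1]
[-0.5, 0.0, 3.0, -0.0, -0.0, 0.0]
[-0.5, -0.0, 2.9, -0.0, -0.0, -0.0]
[-0.5, -0.0, 3.0, 0.0, -0.0, -0.0]
[-0.5, -0.0, 2.9, 0.0, -0.1, -0.1]
[-0.5, -0.1, 3.0, 0.0, 0.0, 0.0]
```

View pics/scz3.png

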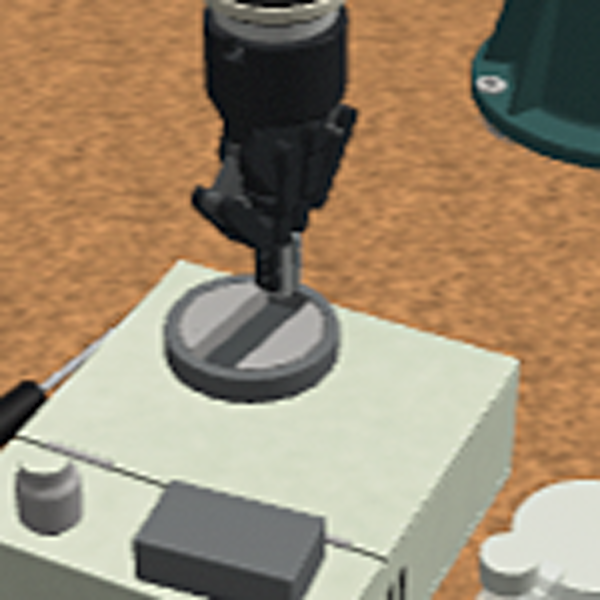

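The closed tips stand right above the front part of the slot. Going down.

Request:
{"method": "apply_moves", "body": {"steps": [[-2,0,0,0,0,0],[-1,0,1,0,0,0],[0,0,3,0,0,0],[0,0,3,0,0,0],[0,0,3,0,0,0],[0,0,3,0,0,0],[0,0,3,0,0,0],[0,0,3,0,0,0],[0,0,2,0,0,0],[0,0,1,0,0,0]]}}

```text
clock: 8.6
tool_pos: [0.5049, 0.0365, 0.1142]
orientation: [[-0.009, 1.0, 0.002], [1.0, 0.009, 0.001], [0.001, 0.002, -1.0]]
contact_force: [0.1, 0.2, 0.6]
finger_gap: -0.0004
```

Tip is 11 mm deep in the slot, no contact force. Turning clockwise about the dial axis.

Request:
{"method": "apply_moves", "body": {"steps": [[1.9,0.1,0,0,0,4],[1.9,0.1,0,0,0,5],[1.9,0.1,0,0,0,5],[1.9,0.1,0,0,0,5],[1.9,0.1,0,0,0,5],[1.9,0.1,0,0,0,5],[1.9,0.1,0,0,0,5],[1.9,0.1,0,0,0,5],[1.9,0.1,0,0,0,5],[1.9,0.1,0,0,0,5]]}}

```text
clock: 9.6
tool_pos: [0.5043, 0.0479, 0.1133]
orientation: [[0.767, 0.641, -0.015], [0.641, -0.768, -0.01], [-0.018, -0.002, -1.0]]
contact_force: [-3.4, -3.2, 1.6]
finger_gap: -0.0001
```

```bash
cat >> h.py <<'E'
C=np.array([.527,.036])
def circ():
    s=r.sense();p=s["tool_pos"];R=s["orientation"];d=R.T@np.r_[C-p[:2],0]*1000
    print("t",s["clock"],"z",p[2].round(4),"yaw",np.arctan2(R[1,0],R[0,0]).round(3),"pos yaw",np.arctan2(*(C-p[:2])[::-1]).round(3),"centre in tool mm",d.round(1),"F tool",(R.T@s["contact_force"]).round(1),"tilt",R[:,2].round(3),"q6",s["q"][5].round(2))
E
python3 -c "
from h import *
circ()"
```

```text
t 9.6 z 0.1133 yaw 0.696 pos yaw -0.483 centre in tool mm [ 9.8 23.7 -0.2] F tool [-4.7  0.3 -1.6] tilt [-0.015 -0.01  -1.   ] q6 0.85
```

The turn outran the position: the tip is 10 mm behind in the tool's x, because the friction load eats part of each row. I'll catch up with larger shifts and less turn.

Request:
{"method": "apply_moves", "body": {"steps": [[3,0,0,0,0.2,0],[3,0,0,0,0.2,0],[3,0.5,0,0,0.2,0],[3,0.5,0,0,0.2,0],[3,0.5,0,0,0.2,0],[3,0.5,0,0,0,1],[3,0.3,0,0,0,2],[3,0.3,0,0,0,3],[3,0.2,0,0,0,4],[3,0.2,0,0,0,4]]}}

```text
clock: 10.6
tool_pos: [0.5206, 0.0552, 0.1131]
orientation: [[0.89, 0.455, -0.02], [0.455, -0.89, -0.015], [-0.025, 0.004, -1.0]]
contact_force: [-6.0, -5.6, 6.2]
finger_gap: 0.0001
```

```bash
python3 -c "
from h import *
circ()"
```

```text
t 10.6 z 0.1131 yaw 0.473 pos yaw -1.251 centre in tool mm [-3.1 20.   0.2] F tool [-8.1  2.3 -6. ] tilt [-0.02  -0.015 -1.   ] q6 1.09
```

Request:
{"method": "apply_moves", "body": {"steps": [[1.5,0,-0.3,0,0.4,4],[1.5,0,-0.3,0,0.4,4],[2,-0.2,0,0,0.4,4],[2,-0.2,0,0,0.3,3],[2.5,0,0,0,0.2,2],[2.5,0,0,0,0.2,1],[3,0,0,0,0.2,0],[3,0,0,0,0.2,0],[3,0,0,0,0.2,0],[3,0,0,0,0.2,0]]}}

```text
clock: 11.6
tool_pos: [0.5265, 0.0574, 0.1112]
orientation: [[0.985, 0.173, -0.007], [0.173, -0.985, -0.009], [-0.009, 0.008, -1.0]]
contact_force: [-7.3, -4.1, 6.2]
finger_gap: 0.0
```

```bash
python3 -c "
from h import *
import cv2
circ()
c=cams()
a=c['scene']['pixels'][120:270,250:400,::-1]; cv2.imwrite('pics/scz4.png',cv2.resize(a,None,fx=4,fy=4,interpolation=cv2.INTER_CUBIC))
"
```

```text
t 11.6 z 0.1112 yaw 0.174 pos yaw -1.547 centre in tool mm [-3.2 21.2  0.2] F tool [-8.   2.8 -6.1] tilt [-0.007 -0.009 -1.   ] q6 1.39
```

View pics/scz4.png

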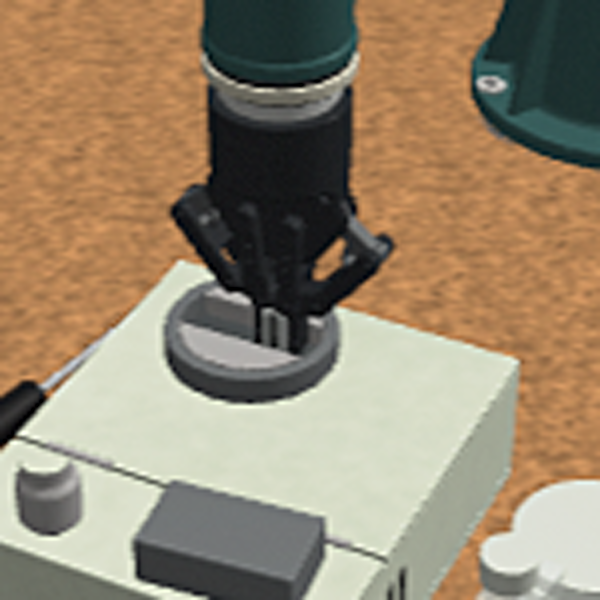

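Slot is nearly parallel to the front edge. Pushing on to make sure of the stop.

Request:
{"method": "apply_moves", "body": {"steps": [[3,0,-1,0,0.1,1],[3,0,-1,0,0.1,0],[4,0,0,0,0.1,0],[4,0,0,0,0.1,0],[5,0,0,0,0,0],[5,0,0,0,0,0],[6,0,0,0,0,0],[6,0,0,0,0,0],[6,0,0,0,0,0],[6,0,0,0,0,0]]}}

```text
clock: 12.7
tool_pos: [0.5272, 0.0574, 0.1113]
orientation: [[0.978, 0.187, -0.091], [0.186, -0.982, -0.025], [-0.094, 0.007, -0.996]]
contact_force: [-16.2, -6.4, 19.8]
finger_gap: 0.0002
```

```bash
python3 -c "
from h import *
circ()"
```

```text
t 12.7 z 0.1113 yaw 0.188 pos yaw -1.581 centre in tool mm [-4.2 21.   0.5] F tool [-18.9   3.4 -18.1] tilt [-0.091 -0.025 -0.996] q6 1.39
```

The tip stalls with the force up to 19 N at the pushing wall, so the dial is on its stop. Back off slightly, lift out, and look.

Request:
{"method": "apply_moves", "body": {"steps": [[-1,0,0,0,2,0],[-1,0,-2,0,2,0],[0,0,-4,0,1,0],[0,0,-8,0,0,0],[0,0,-12,0,0,0],[0,0,-20,0,0,0],[0,0,-30,0,0,0],[-20,0,-30,0,0,0],[-35,0,-10,0,0,0],[-35,0,0,0,0,0]]}}

```text
clock: 13.7
tool_pos: [0.4445, 0.0408, 0.239]
orientation: [[0.98, 0.201, 0.006], [0.201, -0.98, -0.006], [0.005, 0.008, -1.0]]
contact_force: [-0.3, 0.2, -0.3]
finger_gap: -0.0002
```

Request:
{"method": "apply_moves", "body": {"steps": [[0,40,-5,0,0,0],[0,45,-5,0,0,0],[0,45,-5,0,0,0],[0,45,0,0,0,0],[0,45,0,0,0,0],[0,45,0,0,0,0],[0,30,0,0,0,0],[0,10,0,0,0,0],[0,0,0,0,0,0],[0,0,0,0,0,0]]}}

```text
clock: 14.7
tool_pos: [0.5088, -0.2694, 0.2697]
orientation: [[0.978, 0.209, 0.018], [0.209, -0.978, -0.011], [0.015, 0.014, -1.0]]
contact_force: [0.6, 0.7, 0.4]
finger_gap: -0.0001
```

```bash
python3 -c "
from h import *
import cv2
circ();print(r.sense()['tool_pos'])
c=cams()
cv2.imwrite('pics/top5.png',c['top']['pixels'][:,:,::-1])
a=c['top']['pixels'][165:315,260:420,::-1]; cv2.imwrite('pics/topz5.png',cv2.resize(a,None,fx=4,fy=4,interpolation=cv2.INTER_CUBIC))
a=c['scene']['pixels'][160:310,220:400,::-1]; cv2.imwrite('pics/scz5.png',cv2.resize(a,None,fx=4,fy=4,interpolation=cv2.INTER_CUBIC))
"
```

```text
t 14.7 z 0.2697 yaw 0.211 pos yaw 1.511 centre in tool mm [  81.7 -294.9   -2.9] F tool [ 0.7 -0.5 -0.4] tilt [ 0.018 -0.011 -1.   ] q6 0.75
[ 0.50881069 -0.26943854  0.26974173]
```

View pics/topz5.png

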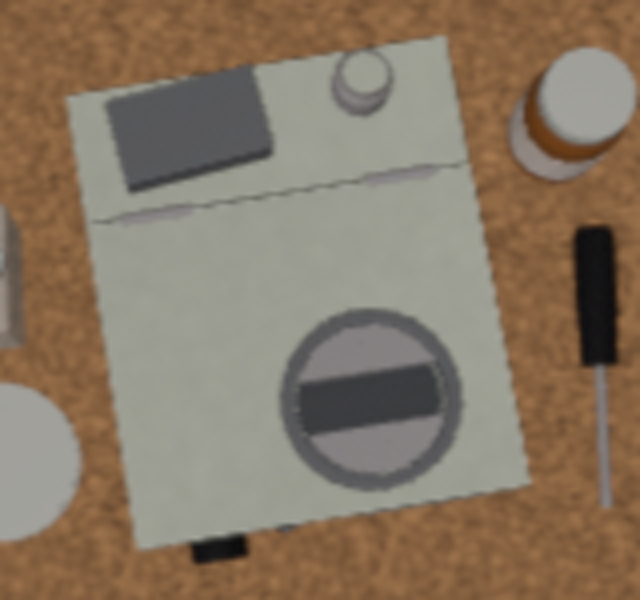

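View pics/scz5.png

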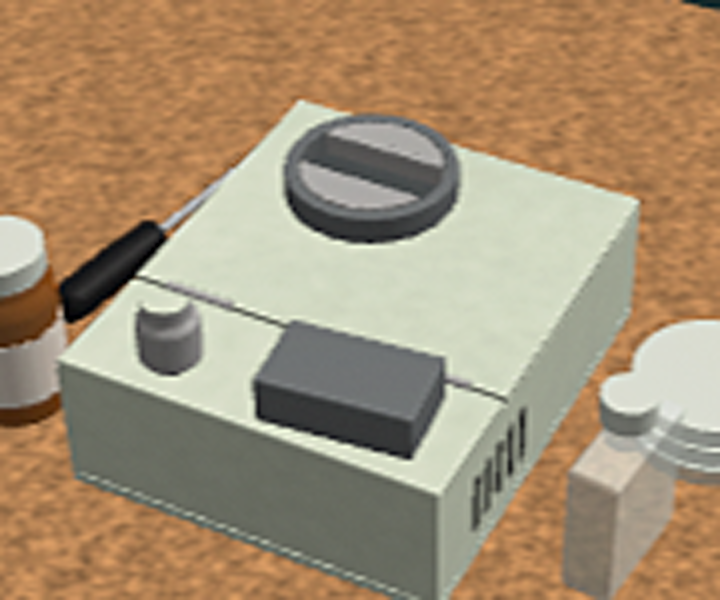

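The slot now runs parallel to the front edge and the hatch is flush. Let me check it in numbers before handing in.

```bash
python3 - <<'E'
from h import *
import cv2
c=cams()["top"]
def slot(im,lim=75):
    g=cv2.cvtColor(im,cv2.COLOR_RGB2GRAY)[245:284,333:372]
    n,l,st,ce=cv2.connectedComponentsWithStats(((g<lim)*255).astype('uint8'));i=1+np.argmax(st[1:,4])
    vx,vy,x,y=cv2.fitLine(np.argwhere(l==i)[:,::-1].astype(np.float32),cv2.DIST_L2,0,.01,.01).ravel()
    p=np.array([x+333,y+245]);d=np.array([vx,vy])*15
    a,b=plane(c,p-d,.103),plane(c,p+d,.103);return st[i,4],np.arctan2(*(a-b)[1::-1])
for L in(65,75,85):
    n,a=slot(c["pixels"],L);print(L,n,"yaw",a,"dial",(YAW-a)%np.pi)
old=cv2.imread("pics/top0.png")[:,:,::-1]
df=cv2.absdiff(np.ascontiguousarray(old),c["pixels"]).max(2)
for n,(u0,v0,u1,v1) in dict(box=(284,180,330,212),obj=(340,172,362,195),reagent=(385,172,422,212),driver=(400,218,418,296),flask=(245,212,268,254),dishes=(236,258,284,303),beaker=(142,286,186,322)).items(): print(n,(df[v0:v1,u0:u1]>40).sum())
E
```

```text
65 372 yaw 1.7230026358585437 dial 1.5735900177312494
75 419 yaw 1.7241771342767056 dial 1.5724155193130875
85 449 yaw 1.7239273192312807 dial 1.5726653343585124
box 0
obj 0
reagent 0
driver 0
flask 0
dishes 0
beaker 0
```

The dial measures 1.57 rad, no pixels changed around any of the seven loose things, and the hand is clear.

```bash
python3 -c "
from rig import r
print(r.job_done())"
```

```text
the job is handed in; nothing more can be done
None
```

The hatch is shut and its fastener is turned to the locked stop. I handed the job in after about 15 s on the robot's clock; no verdict is reported.

**What I did:**
- **Hatch:** With closed fingertips I pushed it down at the push point, from about 0.245 rad open. It stopped with the tip at 95.8 mm under 36 N.
- **Fastener:** I set the tips 11 mm deep in the front end of the slot and turned it clockwise until they stalled at about 19 N. I then backed off, lifted out and moved clear.

**Last checks:**
- **Fastener:** The slot measured about 1.57 rad in the top view.
- **Hatch:** It looks flush in both views. I did not measure its final angle numerically.
- **Loose things:** Pixel differences from the first top picture were zero around all seven.
- **Hand:** Contact force was near zero, with the hand about 0.3 m from the fastener.

**Disagreements:**
- **Camera views:** The two cameras' positions for the deck and hinge corners differed by about 1 to 5 mm. I worked from a fit over both.
- **Turning:** On the first pass the fingers' turn ran about 10 mm ahead of their position. I corrected it in the next moves.
- **Final push:** The tool tilted about 5° and also saw about 20 N vertically; I attribute that to the tip rubbing in the slot.

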